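# Seat a flanged bush with the arbor press

## Robot

A 6-joint arm with a two-finger parallel gripper is mounted at the origin on the work surface. World frame = base frame: x ahead of the robot, y to its left, z up, the work surface at z = 0. Lengths are in m, angles in rad, forces in N, time in s.
With the tool pointing down it reaches from about 0.375 to 0.975 m from the base axis. Payload 3.8 kg.
Tool frame: the origin (TCP) lies between the finger pads; the fingertips stand bot.nose_length ahead of it and the grasp point (between the pads) lies 5 mm behind it (bot.nose_length is the distance from the TCP to the fingertips, in m); z points along the fingers, y is the direction in which the jaws open and shut (so a half turn about z gives the same grasp; the last joint's range is limited). The gripper opens to 85 mm and grips with 20 to 120 N. Pads are 22 mm wide; open, the fingers measure 114 mm over their backs; the gripper's body (76 mm by 85 mm) begins 54 mm behind the grasp point. The pads swing forward as they close: fully open they stand 13 mm farther back than shut.
Start: joints at [1.132, 0.264, 1.604, -0, 1.274, -0.037], TCP at [0.264, 0.621, 0.245] pointing down, gripper open.
Joint ranges: [-2.63, 2.63], [-0.94, 2.18], [0.31, 2.57], [-1.31, 4.45], [0, 2.66], [-2.55, 2.55]. Speed limits (rad/s): [2.57, 2.57, 3.14, 3.14, 3.14, 3.14].

## Interface

Orientations are given as a rotation vector (axis times angle).
In Python, from workcell import bot gives the robot as it stands.
- The arm moves only by the tool carry_out, never from a script. Its argument "series" is a list of rows, each an object with "delta_pos": the shift along the tool's x, y, z as a fraction of full scale, a list of three; "rot": the turn, a rotation vector about the tool's x, y, z as a fraction of full scale, a list of three; "hand": the gripper command: -1 is fully open, 1 is shut, values between are in proportion. In form: [{"delta_pos": [x, y, z], "rot": [rx, ry, rz], "hand": hand}, ...]. A call has 1 to 20 rows; each row is the pose to reach, as a shift and turn from the pose measured when the call began, along the tool's axes at that moment; what a row does not reach only later rows make up. Full scale, the value 1, is 0.25 m for a shift and 45 degrees for a turn. A row lasts 1/8 s, in which the tool goes at most 62.5 mm and 10.7 degrees, less where a joint would pass 70% of its speed; a pose out of reach is approached as far as the arm can. A call with a number of a shift or a turn outside -1 to 1 is refused whole. A call with a gripper value outside its range is refused whole. The fingers move at their own pace and stop on an object; "squeeze" is the grip in N (left out, the last holds). Time passes only in rows, so rows that repeat a pose let the fingers close. It gives the time, the measured TCP pose, the force and the opening at its end, in the units of the state.
- bot.read_state(): the state, without advancing time (a new reading comes with each control period).
- bot.read_camera(name): name is "scene" or "top"; returns the picture (480x640x3 uint8, red, green, blue); there is no depth.
- bot.camera_info(name): a dict with "fx", "fy", "cx", "cy" (pixels), "origin" and "attitude" of the camera in the world. Camera axes: x right, y down, z forward; pixel columns grow to the right and rows downward; lengths in m; the calibration is good to about 2 mm. A picture is of the moment at which its call begins. camera_info takes no time and is no camera call.
- bot.finish_job(): hands the job in, once; it reports no verdict.
The state is a dict: "time": time; "q": joint angles; "joint_vel": joint speeds; "joint_torque": joint torques, N m; "tool_pos": TCP position; "tcp_rot": TCP orientation; "wrist_force": force on the tool from outside, world axes, zero at the start; "torque": the same for the moment, N m; "width": opening from 0.0 (shut) to 1.0 (fully open).
Only numpy, scipy, OpenCV 4.12 (cv2) and the standard library are available. Lean on these libraries where they do the work, as an engineer would, in place of code of your own. Each camera call takes 0.05 s, during which the arm holds its last target. There are 200 camera calls.

## Task

Press the brass bush home in the red housing with the green hand press: push the loading slide with the yellow push plate fully in, then push the hand lever down until the bush's collar sits flat on the housing, and let the lever come all the way back up. Do not bring the ram down before the slide is home; keep the fingers off the housing and the bush, and leave everything else on the bench where it is.

Things in the scene. Friction and masses are not known exactly. Their poses are not given: they have to be found in the camera images.
- push_plate (a point): centre of the front face of the yellow upright push plate (55 wide, 58 tall, 7 mm thick; top edge 89 mm, this point 64 mm above the table) on the robot's end of the loading slide; moves with it. Axes, as the press's: x level, into the press, the way to push; y level, to the left seen from the front; z up. The guide below is 100 mm wide, up to 42 mm high, and starts 7 mm in front of the plate at the start
- slide (a joint): travel of the loading slide, m: 0 = fully out (start), 0.080 = against its end stop, the nest right under the ram. About 3 N of sliding friction; it stays where it is left
- nest (a point): centre of the nest floor on the loading slide, where the underside of the housing rests, 42 mm above the table; 163 mm behind the face of the push plate (towards the press)
- under_ram (a point): fixed point of the press where the nest's centre lies when the slide is home, straight below the ram (square bar with a round punch, its face 87 mm above the table when up). Axes as push_plate. The green head above reaches 45 mm to the front of this point, 42 mm to each side, 127 mm to the back, from 130 to 235 mm above the table; the ram's top is 284 mm up
- lever (a joint): hand lever of the press, rad: 0 = at rest, 45 degrees up, pointing to the robot's side; grows as it is pushed down and towards the robot; 1.13 = on its stop, 20 degrees below level. Lowers the ram 16 mm per rad: the punch meets the bush at 0.5 to 0.65 and has seated it at 1.06. A spring takes it back to 0 when let go. Takes 2 to 7 N at lever_push, rising to 15 N once seated
- lever_hinge (a point): on the lever's turning axis, in the lever's plane, 185 mm above the table; the axis is level, along the y of push_plate. The lever's plane stands 105 mm to the right (-y of push_plate) of the ram; between it and the press head is a round shaft 24 mm thick
- lever_push (a point): on the centre line of the lever's bare steel bar (round, 13 mm thick), 145 mm from the hinge: a good place to push. Moves with the lever
- lever_ball (a point): centre of the black ball, 30 mm across, on the lever's front end, 190 mm from the hinge. Moves with the lever
- housing: the work: a red cast bearing housing with a square foot 56 x 56 x 11 mm and a round boss to 25 mm high, loose in the nest of the slide (9 mm high dark rim). Origin at the centre of its underside, z up. The bush stands in its top
- bush (a joint): how far the brass flanged bush (collar 31 mm across, 3 mm thick) has been pressed into the housing, m: 0 to 0.002 at the start (collar 7 to 9 mm above the boss), 0.009 = collar flat on the boss. A tight fit (14 N); it stays where it is pressed
- done_housing: a finished red housing with its brass bush seated, 56 x 56 mm, 28 mm high, standing beside the press. Loose, not part of the job. Origin at the centre of its underside
- spare_bush: a loose brass flanged bush, 31 mm across, 24 mm high, standing beside the slide guide. Loose, not part of the job. Origin at the centre of its underside
- plug_gauge: a plug gauge 119 mm long, 18 mm high, lying beside the slide guide, under the lever's side. Loose, not part of the job. Origin at the middle of its length, on the table
- bush_tray: a blue open tray of brass bushes, 160 x 120 x 45 mm. Loose, not part of the job. Origin at the centre of its underside
- oil_bottle: a white oil bottle with a red cap, 52 mm across, 130 mm high. Loose, not part of the job. Origin at the centre of its underside
- spanner: an open spanner 160 mm long, lying flat. Loose, not part of the job. Origin at the middle of its length, on the table
- swarf_brush: a bench brush 180 mm long, lying flat. Loose, not part of the job. Origin at the middle of its length, on the table
Mind the look-alikes: they are no part of the job. What is shaped like the housing but purple is not meant.

How it is judged:
On the way, in this order (a step that is already met when the one before it is completed fails the run):
1. the loading slide is pushed fully in, the bush not yet pressed (value of joint slide above 0.077 m and value of joint bush below 0.005 m), for 0.2 s.
2. the lever is down and the bush is seated, with the slide home (value of joint slide above 0.077 m and value of joint bush above 0.0078 m and value of joint lever above 0.8 rad), for 0.1 s.
At the end, for the whole second after the job is handed in: The slide is within 3 mm of its end stop, the bush is pressed in to within 1.2 mm of its full 9 mm, the housing stands upright in the nest within 7 mm of the point under the ram, and the lever is back within 0.1 rad of its rest position and still (value of joint slide above 0.077 m and value of joint bush above 0.0078 m and value of joint lever below 0.1 rad and distance between housing and under_ram below 0.007 m and angle between housing's own z axis and vertical below 0.06 rad and velocity of joint lever between -0.05 and 0.05 rad/s and linear speed of housing below 0.02 m/s); the robot touches nothing.
It fails at once if the ram was brought down before the slide was home (value of joint lever above 0.3 rad and value of joint slide below 0.075 m).
It fails at once if the robot touched the housing or the bush (contact force between any of the fingers, the arm and housing above 0.5 N).
It fails at once if the housing was lifted out of the nest or tipped (z of housing in the frame of nest above 0.006 m or angle between housing's own z axis and vertical above 0.25 rad).
It fails at once if something else on the bench was moved by more than 15 mm (distance of any of done_housing, spare_bush, plug_gauge, bush_tray, oil_bottle, spanner, swarf_brush from where it was at the start of the episode above 0.015 m).
It also fails if it takes over 64 s, if anything falls off the work surface, if the arm or the gripper's body presses on something with over 40 N, if the wrist force passes 120 N, or if a joint passes its speed limit or range.

## Working session

There is one attempt and no reset: what is moved stays moved. The work goes in short steps, Python scripts to look and compute and a tool call to move; the robot and the scene stay as the last step left them, time stands still between calls to the robot, and variables do not carry over. Pictures are saved under pics/ and viewed, and the job is handed in when it is done.

Besides the shell and the picture viewer there is one more tool, called after "Request:" as name([rows], argument=value, ...), one row to a line, values as JSON. carry_out: Moves the arm, as the interface text tells. Its arguments: {"type":"object","properties":{"series":{"type":"array","items":{"type":"object","properties":{"delta_pos":{"type":"array","items":{"type":"number","minimum":-1,"maximum":1}},"rot":{"type":"array","items":{"type":"number","minimum":-1,"maximum":1}},"hand":{"type":"number"}}}},"squeeze":{"type":"number"}},"required":["series"]}

```bash
mkdir -p pics
python3 - <<'E'
from workcell import bot
import cv2
for n in("scene","top"):
    cv2.imwrite(f"pics/{n}0.png",bot.read_camera(n)[:,:,::-1]); print(n,bot.camera_info(n))
print(bot.read_state(),bot.nose_length)
E
```

```text
scene {'fx': 463.0939822705126, 'fy': 463.0939822705126, 'cx': 317.25613352794534, 'cy': 242.76200636047162, 'origin': array([1.06315608, 0.02842945, 1.00797218]), 'attitude': array([-1.89842132, -1.92219898,  0.54474147])}
top {'fx': 475.7111397474297, 'fy': 475.7111397474297, 'cx': 315.4668777808015, 'cy': 232.0623929162245, 'origin': array([0.35991037, 0.05325061, 1.25489584]), 'attitude': array([-2.0011906 ,  2.2264235 , -0.22964771])}
{'time': 0.1, 'q': array([ 1.13212770e+00,  2.64691362e-01,  1.60528767e+00,  4.35855029e-06,
        1.27373565e+00, -3.69219242e-02]), 'joint_vel': array([ 0.0009918 , -0.00203677, -0.00454209, -0.00066754,  0.00027586,
       -0.00054358]), 'joint_torque': array([-1.09313703e-03, -5.16710615e+01, -3.68589556e+01, -2.21834025e-04,
        6.31849121e-03,  7.91664228e-07]), 'tool_pos': array([0.26367318, 0.62064523, 0.24405026]), 'tcp_rot': array([-0.62672799, -3.07792788,  0.00323742]), 'wrist_force': array([-0.22220635, -0.08215116,  0.6398562 ]), 'torque': array([ 0.0360214 , -0.04065574,  0.00192583]), 'width': 1.0016412804964185} 0.014
```

View pics/scene0.png

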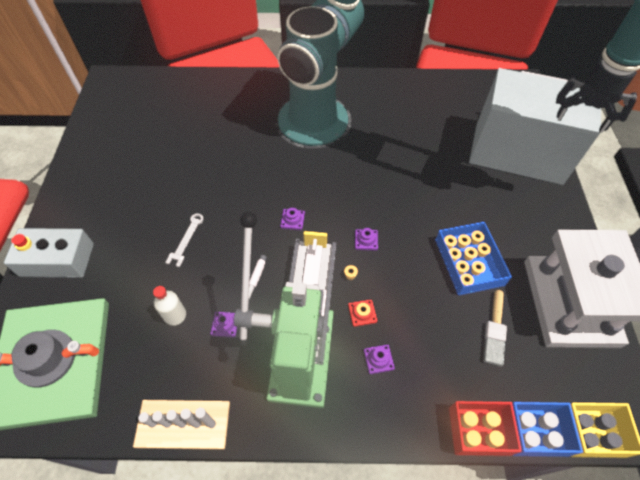

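View pics/top0.png

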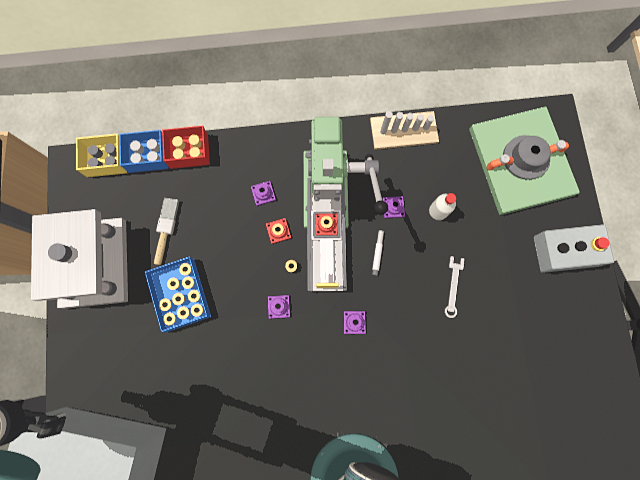

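The press lies straight ahead of the robot: in the top view the plate is near (327,286), the lever ball near (380,208) and the hinge near (371,163). I'll zoom in on both views.

```bash
cat > h.py <<'E'
from workcell import bot
import numpy as np, cv2
from scipy.spatial.transform import Rotation as R
def ray(n,u,v):
    c=bot.camera_info(n); d=R.from_rotvec(c["attitude"]).apply([(u-c["cx"])/c["fx"],(v-c["cy"])/c["fy"],1]); return np.array(c["origin"]),d
def onz(n,u,v,z):
    o,d=ray(n,u,v); return o+d*(z-o[2])/d[2]
def proj(n,p):
    c=bot.camera_info(n); q=R.from_rotvec(c["attitude"]).inv().apply(np.array(p)-c["origin"]); return np.array([c["fx"]*q[...,0]/q[...,2]+c["cx"],c["fy"]*q[...,1]/q[...,2]+c["cy"]]).T
def crop(n,f,u0,v0,w,h,k):
    im=bot.read_camera(n)[v0:v0+h,u0:u0+w,::-1]
    cv2.imwrite(f,cv2.resize(im,None,fx=k,fy=k,interpolation=cv2.INTER_CUBIC))
E
python3 - <<'E'
from h import *
crop("top","pics/t1.png",280,110,150,190,3); crop("scene","pics/s1.png",200,190,150,220,2.7)
E
```

```text
(no output)
```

View pics/t1.png

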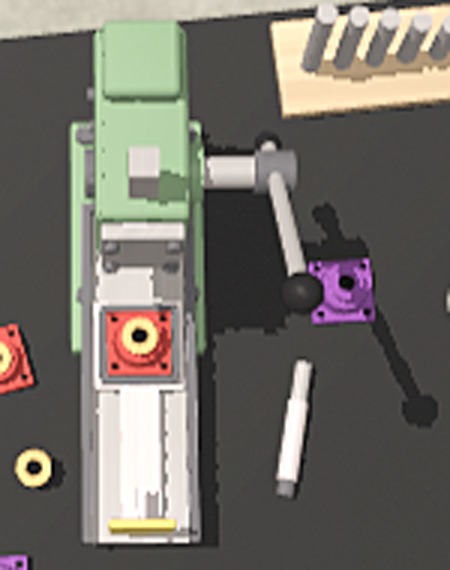

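View pics/s1.png

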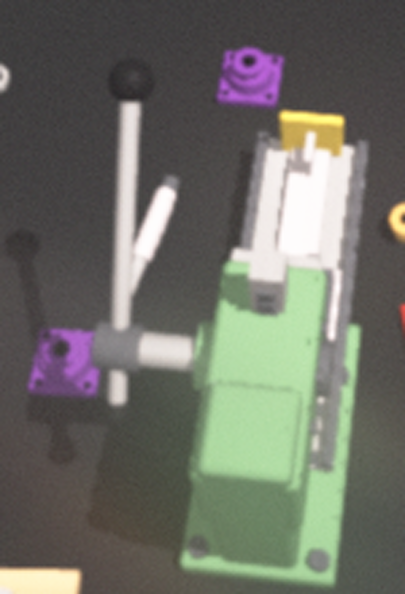

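```bash
cat >> h.py <<'E'
def W(p,a):  # press frame: origin below plate face centre on table
    c,s=np.cos(a[2]),np.sin(a[2]); return np.array([a[0]+c*p[0]-s*p[1],a[1]+s*p[0]+c*p[1],p[2]])
E
python3 - <<'E'
from h import *
from scipy.optimize import least_squares
obs=[]
T=lambda u,v:(280+u/3,110+v/3); S=lambda u,v:(200+u/2.7,190+v/2.7)
hx=lambda a:a[3]
s=2**-.5
O=[("top",T(108,521),lambda a:(.007,.0275,.089)),("top",T(176,519),lambda a:(.007,-.0275,.089)),
("scene",S(281,112),lambda a:(0,-.0275,.089)),("scene",S(344,118),lambda a:(0,.0275,.089)),
("top",T(302,293),lambda a:(a[3]-.19*s,-.105,.185+.19*s)),("scene",S(131,80),lambda a:(a[3]-.19*s,-.105,.185+.19*s)),
("top",T(145,162),lambda a:(.243,0,.284)),("scene",S(267,268),lambda a:(.243,0,.284)),
("top",T(141,345),lambda a:(.163,0,.053))]
f=lambda a:np.concatenate([proj(n,W(p(a),a))-np.array(uv) for n,uv,p in O])
r=least_squares(f,[.4,0.05,0,.24]);print(r.x,r.fun.reshape(-1,2).round(1))
a=r.x
for nm,p in dict(plate=(0,0,.064),ram=(.243,0,.042),hinge=(a[3],-.105,.185),ball=(a[3]-.19*s,-.105,.185+.19*s),push=(a[3]-.145*s,-.105,.185+.145*s)).items(): print(nm,W(p,a).round(4))
for n,u,v in(("top",380.7,207.7),("scene",248.5,219.6)):print(onz(n,u,v,.319))
E
```

```text
[ 0.46729738  0.01578525 -0.1023084   0.26980143] [[-0.5 -0.9]
 [-0.8 -0.3]
 [-0.6 -0.5]
 [-0.8 -0.5]
 [-0.4  0.1]
 [-0.6 -0. ]
 [-0.7 -0.2]
 [-0.7 -1.5]
 [-1.2 -1.1]]
plate [0.4673 0.0158 0.064 ]
ram [ 0.709 -0.009  0.042]
hinge [ 0.725  -0.1162  0.185 ]
ball [ 0.5913 -0.1025  0.3194]
push [ 0.623  -0.1057  0.2875]
[ 0.59150996 -0.10342048  0.319     ]
[ 0.59106654 -0.10143132  0.319     ]
```

```bash
cat >> h.py <<'E'
A=np.array([.4673,.0158,-.1023,.2698])
def go(*targets):  # targets in press frame (TCP x,y,z), tool down, tool axes along press axes
    s=bot.read_state(); R0=R.from_rotvec(s["tcp_rot"])
    c,q=np.cos(A[2]),np.sin(A[2]); X=np.array([c,q,0]);
    if R0.as_matrix()[:,0]@X<0: X=-X
    Z=np.array([0,0,-1.]); Rt=R.from_matrix(np.c_[X,np.cross(Z,X),Z])
    print("now",s["tool_pos"].round(4),"F",s["wrist_force"].round(1),"t",round(s["time"],2),"w",round(s["width"],2))
    print("rot",((R0.inv()*Rt).as_rotvec()/np.radians(45)).round(3))
    for p in targets: print(np.round(p,3),"dpos",(R0.inv().apply(W(p,A)-s["tool_pos"])/.25).round(3))
E
python3 - <<'E'
from h import *
w=lambda x,y,z:(np.array([[np.cos(A[2]),np.sin(A[2])],[-np.sin(A[2]),np.cos(A[2])]])@[x-A[0],y-A[1]]).tolist()+[z]
go(w(.264,.621,.35),w(.33,.45,.35),w(.40,.25,.35),(-.05,0,.35),(-.05,0,.12),(-.05,0,.075))
E
```

```text
now [0.2638 0.6209 0.2444] F [ 0.  -0.8  0.4] t 0.2 w 1.0
rot [-0.002 -0.    -0.381]
[-0.264  0.581  0.35 ] dpos [-0.     0.    -0.422]
[-0.181  0.418  0.35 ] dpos [-0.511 -0.526 -0.422]
[-0.091  0.226  0.35 ] dpos [-1.082 -1.153 -0.421]
[-0.05  0.    0.35] dpos [-1.505 -1.969 -0.42 ]
[-0.05  0.    0.12] dpos [-1.505 -1.967  0.5  ]
[-0.05   0.     0.075] dpos [-1.505 -1.967  0.68 ]
```

Request:
carry_out([
  {"delta_pos": [0, 0, -0.25], "rot": [0, 0, 0], "hand": 1},
  {"delta_pos": [-0.1, -0.1, -0.42], "rot": [0, 0, -0.1], "hand": 1},
  {"delta_pos": [-0.27, -0.27, -0.42], "rot": [0, 0, -0.25], "hand": 1},
  {"delta_pos": [-0.43, -0.45, -0.42], "rot": [0, 0, -0.38], "hand": 1},
  {"delta_pos": [-0.6, -0.63, -0.42], "rot": [0, 0, -0.38], "hand": 1},
  {"delta_pos": [-0.75, -0.8, -0.42], "rot": [0, 0, -0.38], "hand": 1},
  {"delta_pos": [-0.9, -0.98, -0.42], "rot": [0, 0, -0.38], "hand": 1},
  {"delta_pos": [-0.9, -0.98, -0.42], "rot": [0, 0, -0.38], "hand": 1},
  {"delta_pos": [-0.9, -0.98, -0.42], "rot": [0, 0, -0.38], "hand": 1},
])

```text
time: 1.32
tool_pos: [0.3751, 0.3076, 0.3498]
tcp_rot: [-0.164, -3.137, 0.001]
wrist_force: [-0.1, 0.2, -0.4]
width: 0.005
```

Run:
```python
from h import *
go((-.05,0,.35),(-.05,0,.12),(-.05,0,.075))
```

```text
now [0.3751 0.3076 0.3498] F [-0.1  0.2 -0.4] t 1.32 w 0.0
rot [-0.001 -0.001 -0.003]
[-0.05  0.    0.35] dpos [-0.288 -1.123 -0.   ]
[-0.05  0.    0.12] dpos [-0.289 -1.122  0.92 ]
[-0.05   0.     0.075] dpos [-0.289 -1.122  1.1  ]
```

Request:
carry_out([
  {"delta_pos": [-0.08, -0.25, 0], "rot": [0, 0, 0], "hand": 1},
  {"delta_pos": [-0.15, -0.5, 0.1], "rot": [0, 0, 0], "hand": 1},
  {"delta_pos": [-0.22, -0.75, 0.25], "rot": [0, 0, 0], "hand": 1},
  {"delta_pos": [-0.29, -1, 0.45], "rot": [0, 0, 0], "hand": 1},
  {"delta_pos": [-0.29, -1, 0.65], "rot": [0, 0, 0], "hand": 1},
  {"delta_pos": [-0.29, -1, 0.65], "rot": [0, 0, 0], "hand": 1},
  {"delta_pos": [-0.29, -1, 0.65], "rot": [0, 0, 0], "hand": 1},
])

```text
time: 2.2
tool_pos: [0.4206, 0.0522, 0.1866]
tcp_rot: [-0.163, -3.134, 0.0]
wrist_force: [0.2, 1.0, 0.9]
width: 0.001
```

Run:
```python
from h import *
go((-.05,0,.076),(-.016,0,.076),(.07,0,.076))
```

```text
now [0.4206 0.0522 0.1866] F [0.2 1.  0.9] t 2.2 w 0.0
rot [-0.001 -0.004 -0.002]
[-0.05   0.     0.076] dpos [-0.002 -0.126  0.443]
[-0.016  0.     0.076] dpos [-0.138 -0.125  0.442]
[0.07  0.    0.076] dpos [-0.482 -0.125  0.441]
```

Request:
carry_out([
  {"delta_pos": [0, -0.125, 0.1], "rot": [0, 0, 0], "hand": 1},
  {"delta_pos": [0, -0.125, 0.3], "rot": [0, 0, 0], "hand": 1},
  {"delta_pos": [0, -0.125, 0.44], "rot": [0, 0, 0], "hand": 1},
  {"delta_pos": [-0.07, -0.125, 0.44], "rot": [0, 0, 0], "hand": 1},
  {"delta_pos": [-0.07, -0.125, 0.44], "rot": [0, 0, 0], "hand": 1},
])

```text
time: 2.82
tool_pos: [0.4392, 0.0201, 0.0798]
tcp_rot: [0.161, 3.135, 0.0]
wrist_force: [-0.4, -0.3, 0.2]
width: 0.002
```

Run:
```python
from h import *
go((-.016,0,.076),(.066,0,.076))
crop("scene","pics/s2.png",230,160,150,150,4);crop("top","pics/t2.png",280,150,150,190,3)
```

```text
now [0.4392 0.0201 0.0798] F [-0.4 -0.3  0.2] t 2.83 w 0.0
rot [ 0.     0.004 -0.   ]
[-0.016  0.     0.076] dpos [-0.05  -0.006  0.015]
[0.066 0.    0.076] dpos [-0.378 -0.005  0.016]
```

View pics/s2.png

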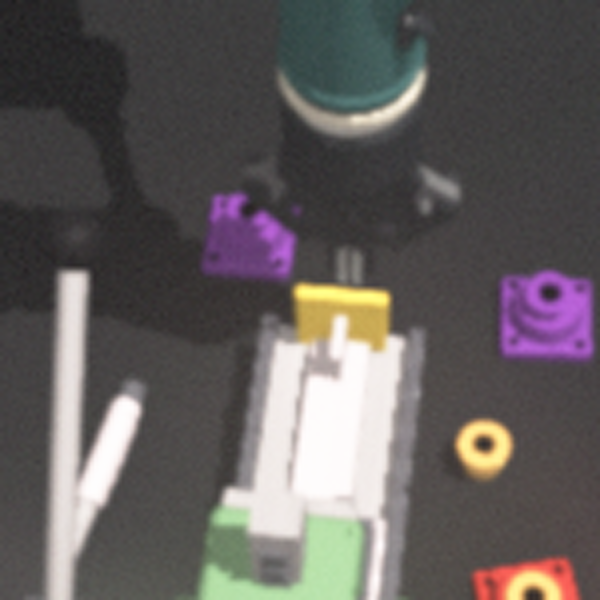

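View pics/t2.png

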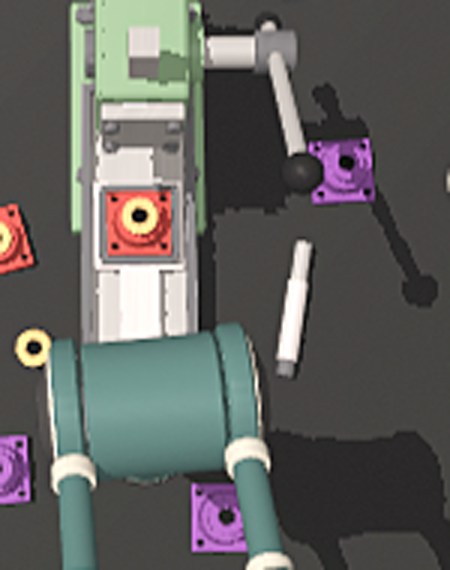

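The fingers stand centred behind the yellow plate (scene crop about (345,275)) and nothing is in the way. Pushing slowly.

Request:
carry_out([
  {"delta_pos": [-0.03, -0.005, 0.015], "rot": [0, 0, 0], "hand": 1},
  {"delta_pos": [-0.06, -0.005, 0.015], "rot": [0, 0, 0], "hand": 1},
  {"delta_pos": [-0.09, -0.005, 0.015], "rot": [0, 0, 0], "hand": 1},
  {"delta_pos": [-0.12, -0.005, 0.015], "rot": [0, 0, 0], "hand": 1},
  {"delta_pos": [-0.15, -0.005, 0.015], "rot": [0, 0, 0], "hand": 1},
  {"delta_pos": [-0.18, -0.005, 0.015], "rot": [0, 0, 0], "hand": 1},
  {"delta_pos": [-0.21, -0.005, 0.015], "rot": [0, 0, 0], "hand": 1},
  {"delta_pos": [-0.24, -0.005, 0.015], "rot": [0, 0, 0], "hand": 1},
  {"delta_pos": [-0.27, -0.005, 0.015], "rot": [0, 0, 0], "hand": 1},
  {"delta_pos": [-0.3, -0.005, 0.015], "rot": [0, 0, 0], "hand": 1},
  {"delta_pos": [-0.33, -0.005, 0.015], "rot": [0, 0, 0], "hand": 1},
  {"delta_pos": [-0.34, -0.005, 0.015], "rot": [0, 0, 0], "hand": 1},
  {"delta_pos": [-0.35, -0.005, 0.015], "rot": [0, 0, 0], "hand": 1},
])

```text
time: 4.55
tool_pos: [0.5245, 0.0095, 0.0757]
tcp_rot: [0.162, 3.136, 0.0]
wrist_force: [-3.9, 1.9, 0.9]
width: -0.0
```

Run:
```python
from h import *
go((.066,0,.076),(.07,0,.076))
```

```text
now [0.5245 0.0095 0.0757] F [-3.9  1.9  0.9] t 4.55 w -0.0
rot [ 0.     0.002 -0.001]
[0.066 0.    0.076] dpos [-0.034  0.002 -0.001]
[0.07  0.    0.076] dpos [-0.05   0.002 -0.001]
```

Force is about 3 N, so the slide is moving freely. Creeping on towards the stop.

Request:
carry_out([
  {"delta_pos": [-0.01, 0, 0], "rot": [0, 0, 0], "hand": 1},
  {"delta_pos": [-0.02, 0, 0], "rot": [0, 0, 0], "hand": 1},
  {"delta_pos": [-0.03, 0, 0], "rot": [0, 0, 0], "hand": 1},
  {"delta_pos": [-0.04, 0, 0], "rot": [0, 0, 0], "hand": 1},
  {"delta_pos": [-0.05, 0, 0], "rot": [0, 0, 0], "hand": 1},
  {"delta_pos": [-0.06, 0, 0], "rot": [0, 0, 0], "hand": 1},
  {"delta_pos": [-0.06, 0, 0], "rot": [0, 0, 0], "hand": 1},
])

```text
time: 5.42
tool_pos: [0.5361, 0.0084, 0.0756]
tcp_rot: [-0.161, -3.131, -0.0]
wrist_force: [-13.5, 2.4, 11.1]
width: -0.0
```

Request:
carry_out([
  {"delta_pos": [-0.015, 0, 0], "rot": [0, 0, 0], "hand": 1},
  {"delta_pos": [-0.015, 0, 0], "rot": [0, 0, 0], "hand": 1},
  {"delta_pos": [-0.015, 0, 0], "rot": [0, 0, 0], "hand": 1},
])

```text
time: 5.8
tool_pos: [0.5361, 0.0084, 0.0756]
tcp_rot: [-0.161, -3.122, -0.001]
wrist_force: [-14.9, 3.1, 11.5]
width: -0.0
```

Run:
```python
from h import *
go((.07,0,.076),(-0,0,.076),(0,0,.2))
crop("scene","pics/s3.png",230,160,150,150,4)
```

```text
now [0.5361 0.0084 0.0756] F [-14.9   3.1  11.5] t 5.8 w -0.0
rot [-0.    -0.019 -0.001]
[0.07  0.    0.076] dpos [-0.003  0.001 -0.002]
[0.    0.    0.076] dpos [0.277 0.001 0.003]
[0.  0.  0.2] dpos [ 0.284  0.001 -0.493]
```

View pics/s3.png

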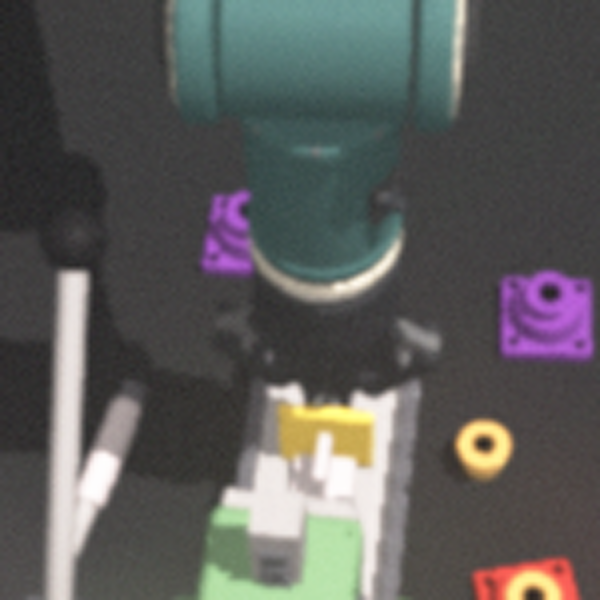

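The slide has stopped hard: no movement for another 4 mm of command, 15 N, TCP at about 0.069 as expected. Backing off and rising.

Request:
carry_out([
  {"delta_pos": [0.1, 0, 0], "rot": [0, 0, 0], "hand": 1},
  {"delta_pos": [0.28, 0, -0.05], "rot": [0, 0, 0], "hand": 1},
  {"delta_pos": [0.28, 0, -0.25], "rot": [0, 0, 0], "hand": 1},
  {"delta_pos": [0.28, 0, -0.5], "rot": [0, 0, 0], "hand": 1},
  {"delta_pos": [0.28, 0, -0.75], "rot": [0, 0, 0], "hand": 1},
  {"delta_pos": [0.28, 0, -1], "rot": [0, 0, 0], "hand": 1},
  {"delta_pos": [0.28, 0.1, -1], "rot": [0, 0, 0], "hand": 1},
  {"delta_pos": [0.28, 0.1, -1], "rot": [0, 0, 0], "hand": 1},
])

```text
time: 6.85
tool_pos: [0.4742, 0.0405, 0.3285]
tcp_rot: [-0.159, -3.127, -0.0]
wrist_force: [0.3, 0.2, -0.0]
width: 0.004
```

Run:
```python
from h import *
go((0,-.105,.42),(.12,-.105,.42),(.183,-.105,.40))
crop("top","pics/t4.png",280,100,150,190,3);crop("scene","pics/s4.png",230,200,120,150,4)
for n in("top","scene"):
  print(n,[proj(n,W((x,y,.089),A)).round(1) for x,y in((.087,.0275),(.087,-.0275),(.08,-.0275),(.08,.0275))])
```

```text
now [0.4742 0.0405 0.3285] F [ 0.3  0.2 -0. ] t 6.85 w 0.0
rot [-0.    -0.013  0.001]
[ 0.    -0.105  0.42 ] dpos [ 0.021 -0.521 -0.366]
[ 0.12  -0.105  0.42 ] dpos [-0.459 -0.521 -0.371]
[ 0.183 -0.105  0.4  ] dpos [-0.711 -0.522 -0.293]
top [array([315.3, 250.6]), array([337.5, 250.5]), array([337.5, 253.3]), array([315.3, 253.4])]
scene [array([322.6, 265.3]), array([298.5, 262.9]), array([299. , 260.2]), array([323. , 262.6])]
```

View pics/t4.png

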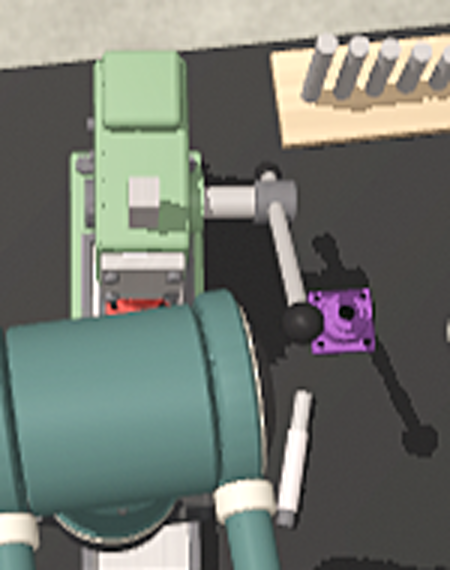

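View pics/s4.png

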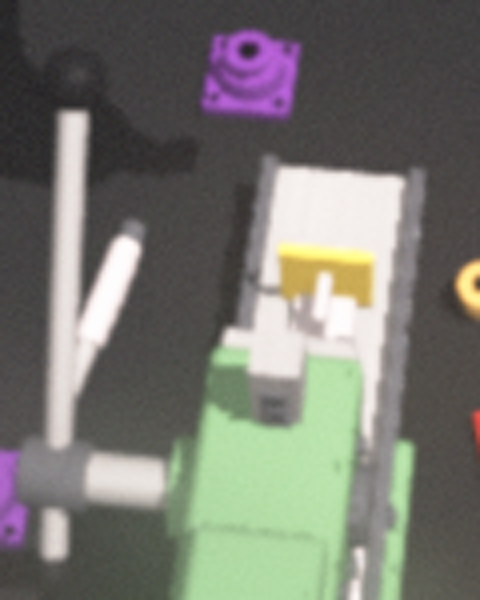

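The plate top edge in the scene is at (299.5,260.8)–(324,262.5), against a predicted (299,260.2)–(323,262.6), so the slide is home. Now over the lever.

Request:
carry_out([
  {"delta_pos": [0, 0, -0.2], "rot": [0, -0.013, 0], "hand": 1},
  {"delta_pos": [0.02, -0.1, -0.37], "rot": [0, -0.013, 0], "hand": 1},
  {"delta_pos": [0.02, -0.3, -0.37], "rot": [0, -0.013, 0], "hand": 1},
  {"delta_pos": [0.02, -0.52, -0.37], "rot": [0, -0.013, 0], "hand": 1},
  {"delta_pos": [-0.2, -0.52, -0.37], "rot": [0, -0.013, 0], "hand": 1},
  {"delta_pos": [-0.45, -0.52, -0.37], "rot": [0, -0.013, 0], "hand": 1},
  {"delta_pos": [-0.71, -0.52, -0.37], "rot": [0, -0.013, 0], "hand": 1},
  {"delta_pos": [-0.71, -0.52, -0.37], "rot": [0, -0.013, 0], "hand": 1},
  {"delta_pos": [-0.71, -0.52, -0.37], "rot": [0, -0.013, 0], "hand": 1},
])

```text
time: 8.07
tool_pos: [0.6372, -0.1086, 0.4141]
tcp_rot: [-0.161, -3.129, 0.002]
wrist_force: [-0.2, -0.3, -0.4]
width: -0.001
```

```bash
cat >> h.py <<'E'
def lev(q,r=.145):
    f=np.pi/4-q; xp=A[3]-r*np.cos(f); xc=xp+.0065*np.sin(f)+.011*np.clip(f/(np.pi/4),-1,1)
    z=max(.185+(A[3]-x)*np.tan(f)+.0065/np.cos(f) for x in(xc-.011,xc+.011))
    return (xc,-.105,z+.014)
E
python3 - <<'E'
from h import *
x,y,z=lev(0); go((x,y,z+.03),(x,y,z+.005))
crop("scene","pics/s5.png",200,150,150,200,3);crop("top","pics/t5.png",280,100,150,190,3)
E
```

```text
now [ 0.6372 -0.1086  0.4141] F [-0.2 -0.3 -0.4] t 8.07 w -0.0
rot [-0.002 -0.011 -0.001]
[ 0.183 -0.105  0.336] dpos [-0.007  0.006  0.312]
[ 0.183 -0.105  0.311] dpos [-0.008  0.006  0.412]
```

View pics/s5.png

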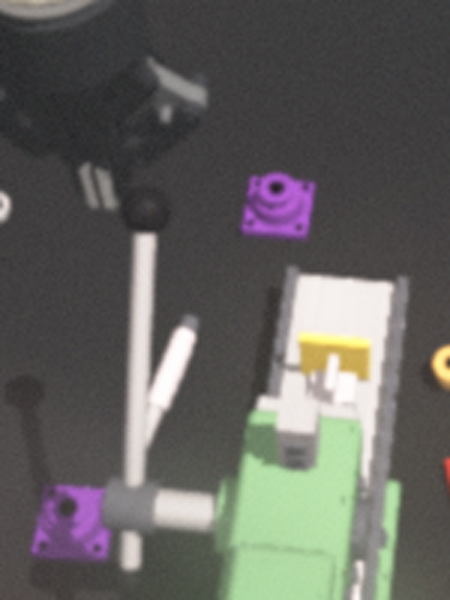

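Request:
carry_out([
  {"delta_pos": [-0.007, 0.006, 0.1], "rot": [0, -0.011, 0], "hand": 1},
  {"delta_pos": [-0.007, 0.006, 0.25], "rot": [0, -0.011, 0], "hand": 1},
  {"delta_pos": [-0.007, 0.006, 0.34], "rot": [0, -0.011, 0], "hand": 1},
  {"delta_pos": [-0.007, 0.006, 0.36], "rot": [0, -0.011, 0], "hand": 1},
  {"delta_pos": [-0.007, 0.006, 0.36], "rot": [0, -0.011, 0], "hand": 1},
])

```text
time: 8.8
tool_pos: [0.6376, -0.107, 0.3284]
tcp_rot: [0.161, 3.131, -0.004]
wrist_force: [-0.5, 1.1, 0.5]
width: 0.001
```

Run:
```python
from h import *
go(*[lev(q) for q in(0,.1,.2,.3,.4,.5,.6,.7,.8,.9,1.0,1.05,1.1)])
crop("scene","pics/s6.png",200,150,150,200,3)
```

```text
now [ 0.6376 -0.107   0.3284] F [-0.5  1.1  0.5] t 8.8 w 0.0
rot [-0.003  0.008 -0.001]
[ 0.183 -0.105  0.306] dpos [-0.003 -0.001  0.089]
[ 0.171 -0.105  0.297] dpos [ 0.043 -0.001  0.125]
[ 0.161 -0.105  0.286] dpos [ 0.086 -0.001  0.167]
[ 0.151 -0.105  0.275] dpos [ 0.124 -0.001  0.214]
[ 0.143 -0.105  0.262] dpos [ 0.156 -0.001  0.265]
[ 0.136 -0.105  0.248] dpos [ 0.184 -0.     0.32 ]
[ 0.131 -0.105  0.234] dpos [ 0.206 -0.     0.377]
[ 0.127 -0.105  0.219] dpos [ 0.222 -0.     0.437]
[ 0.125 -0.105  0.204] dpos [ 0.233 -0.     0.498]
[ 0.123 -0.105  0.19 ] dpos [0.238 0.    0.552]
[ 0.124 -0.105  0.176] dpos [0.237 0.    0.607]
[ 0.124 -0.105  0.169] dpos [0.234 0.    0.635]
[ 0.125 -0.105  0.162] dpos [0.23  0.    0.662]
```

View pics/s6.png

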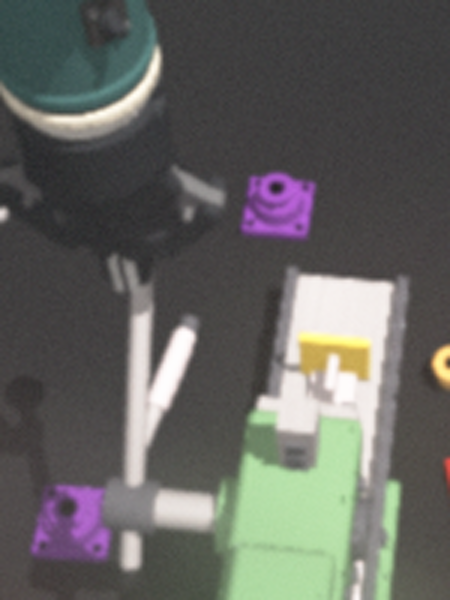

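Request:
carry_out([
  {"delta_pos": [-0.003, 0.006, 0.07], "rot": [0, 0.008, 0], "hand": 1},
  {"delta_pos": [0.0, 0.006, 0.09], "rot": [0, 0.008, 0], "hand": 1},
  {"delta_pos": [0.02, 0.006, 0.107], "rot": [0, 0.008, 0], "hand": 1},
  {"delta_pos": [0.043, 0.006, 0.125], "rot": [0, 0.008, 0], "hand": 1},
  {"delta_pos": [0.065, 0.006, 0.146], "rot": [0, 0.008, 0], "hand": 1},
  {"delta_pos": [0.086, 0.006, 0.167], "rot": [0, 0.008, 0], "hand": 1},
  {"delta_pos": [0.105, 0.006, 0.19], "rot": [0, 0.008, 0], "hand": 1},
  {"delta_pos": [0.124, 0.006, 0.214], "rot": [0, 0.008, 0], "hand": 1},
  {"delta_pos": [0.14, 0.006, 0.24], "rot": [0, 0.008, 0], "hand": 1},
  {"delta_pos": [0.156, 0.006, 0.265], "rot": [0, 0.008, 0], "hand": 1},
  {"delta_pos": [0.156, 0.006, 0.265], "rot": [0, 0.008, 0], "hand": 1},
])

```text
time: 10.22
tool_pos: [0.5988, -0.1017, 0.2614]
tcp_rot: [-0.161, -3.136, 0.003]
wrist_force: [2.0, -0.3, 0.9]
width: -0.004
```

Run:
```python
from h import *
go(*[lev(q) for q in(.4,.5,.6,.7,.8,.9,1.0,1.05,1.1)])
crop("scene","pics/s7.png",200,150,150,200,3);crop("top","pics/t7.png",280,100,150,190,3)
```

```text
now [ 0.5988 -0.1017  0.2614] F [ 2.  -0.3  0.9] t 10.22 w -0.0
rot [-0.003 -0.002 -0.001]
[ 0.143 -0.105  0.262] dpos [-0.002 -0.006 -0.002]
[ 0.136 -0.105  0.248] dpos [ 0.025 -0.006  0.053]
[ 0.131 -0.105  0.234] dpos [ 0.047 -0.006  0.111]
[ 0.127 -0.105  0.219] dpos [ 0.062 -0.006  0.171]
[ 0.125 -0.105  0.204] dpos [ 0.073 -0.006  0.231]
[ 0.123 -0.105  0.19 ] dpos [ 0.077 -0.006  0.286]
[ 0.124 -0.105  0.176] dpos [ 0.076 -0.006  0.341]
[ 0.124 -0.105  0.169] dpos [ 0.073 -0.006  0.368]
[ 0.125 -0.105  0.162] dpos [ 0.068 -0.006  0.396]
```

View pics/s7.png

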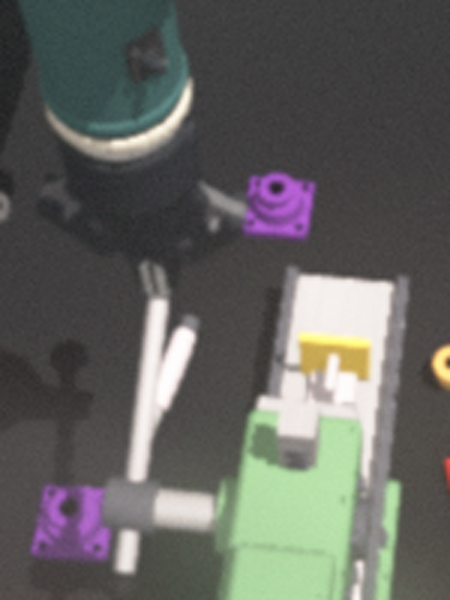

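View pics/t7.png

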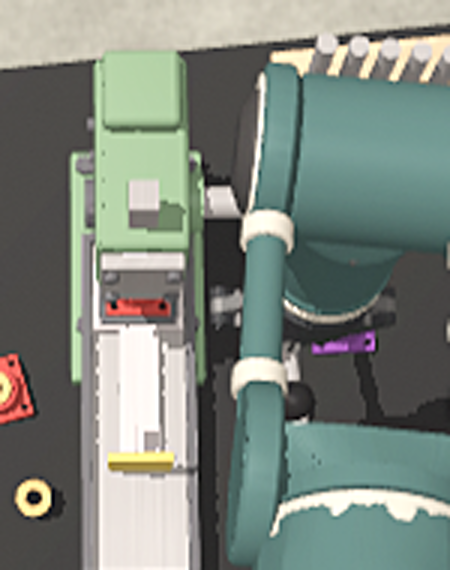

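The fingers sit on the bar, the lever is at about 0.4 rad with 2 N, and the ball is clear. Carrying on down.

Request:
carry_out([
  {"delta_pos": [0.013, 0, 0.025], "rot": [0, 0, 0], "hand": 1},
  {"delta_pos": [0.025, 0, 0.053], "rot": [0, 0, 0], "hand": 1},
  {"delta_pos": [0.037, 0, 0.082], "rot": [0, 0, 0], "hand": 1},
  {"delta_pos": [0.047, 0, 0.111], "rot": [0, 0, 0], "hand": 1},
  {"delta_pos": [0.055, 0, 0.141], "rot": [0, 0, 0], "hand": 1},
  {"delta_pos": [0.062, 0, 0.171], "rot": [0, 0, 0], "hand": 1},
  {"delta_pos": [0.068, 0, 0.2], "rot": [0, 0, 0], "hand": 1},
  {"delta_pos": [0.073, 0, 0.231], "rot": [0, 0, 0], "hand": 1},
  {"delta_pos": [0.075, 0, 0.26], "rot": [0, 0, 0], "hand": 1},
  {"delta_pos": [0.077, 0, 0.286], "rot": [0, 0, 0], "hand": 1},
  {"delta_pos": [0.077, 0, 0.314], "rot": [0, 0, 0], "hand": 1},
  {"delta_pos": [0.076, 0, 0.341], "rot": [0, 0, 0], "hand": 1},
  {"delta_pos": [0.076, 0, 0.341], "rot": [0, 0, 0], "hand": 1},
])

```text
time: 11.95
tool_pos: [0.5803, -0.1001, 0.1771]
tcp_rot: [-0.161, -3.137, 0.004]
wrist_force: [3.0, -0.1, 5.9]
width: -0.0
```

Run:
```python
from h import *
go(*[lev(q) for q in(1.0,1.05,1.1,1.13)])
crop("scene","pics/s8.png",200,150,150,200,3)
```

```text
now [ 0.5803 -0.1001  0.1771] F [ 3.  -0.1  5.9] t 11.95 w -0.0
rot [-0.003 -0.001 -0.001]
[ 0.124 -0.105  0.176] dpos [ 0.002 -0.005  0.004]
[ 0.124 -0.105  0.169] dpos [-0.001 -0.005  0.031]
[ 0.125 -0.105  0.162] dpos [-0.005 -0.005  0.059]
[ 0.126 -0.105  0.158] dpos [-0.008 -0.005  0.075]
```

View pics/s8.png

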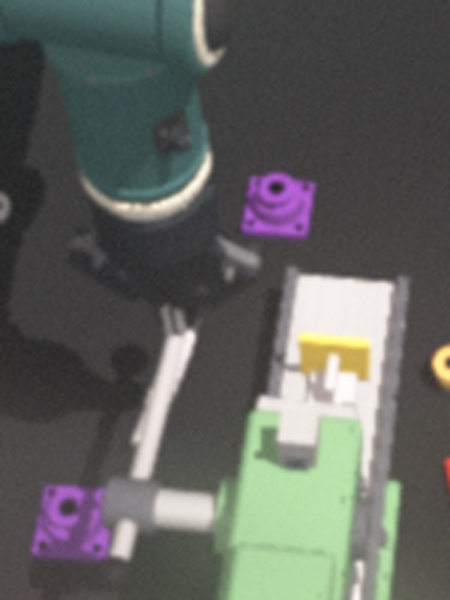

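The lever is at about 1.0 rad with 6–7 N. Pushing on until the force jumps as the collar seats.

Request:
carry_out([
  {"delta_pos": [0, 0, 0.018], "rot": [0, 0, 0], "hand": 1},
  {"delta_pos": [-0.001, 0, 0.031], "rot": [0, 0, 0], "hand": 1},
  {"delta_pos": [-0.003, 0, 0.045], "rot": [0, 0, 0], "hand": 1},
  {"delta_pos": [-0.004, 0, 0.055], "rot": [0, 0, 0], "hand": 1},
  {"delta_pos": [-0.004, 0, 0.06], "rot": [0, 0, 0], "hand": 1},
  {"delta_pos": [-0.004, 0, 0.06], "rot": [0, 0, 0], "hand": 1},
])

```text
time: 12.75
tool_pos: [0.5825, -0.1003, 0.1639]
tcp_rot: [0.161, 3.135, -0.004]
wrist_force: [2.9, 0.9, 10.3]
width: -0.003
```

Request:
carry_out([
  {"delta_pos": [-0.002, 0, 0.012], "rot": [0, 0, 0], "hand": 1},
  {"delta_pos": [-0.004, 0, 0.022], "rot": [0, 0, 0], "hand": 1},
  {"delta_pos": [-0.004, 0, 0.03], "rot": [0, 0, 0], "hand": 1},
  {"delta_pos": [-0.004, 0, 0.03], "rot": [0, 0, 0], "hand": 1},
  {"delta_pos": [-0.004, 0, 0.03], "rot": [0, 0, 0], "hand": 1},
])

```text
time: 13.38
tool_pos: [0.5839, -0.1005, 0.1591]
tcp_rot: [0.161, 3.133, -0.005]
wrist_force: [-1.5, 0.4, 16.5]
width: -0.002
```

Run:
```python
from h import *
go(*[lev(q) for q in(1.1,1.13,1.0,.9,.8,.7,.6,.5,.4,.3,.2,.1,0,-.1)])
```

```text
now [ 0.5839 -0.1005  0.1591] F [-1.5  0.4 16.5] t 13.38 w -0.0
rot [-0.004  0.006 -0.001]
[ 0.125 -0.105  0.162] dpos [ 0.01  -0.005 -0.013]
[ 0.126 -0.105  0.158] dpos [ 0.006 -0.005  0.003]
[ 0.124 -0.105  0.176] dpos [ 0.016 -0.005 -0.068]
[ 0.123 -0.105  0.19 ] dpos [ 0.017 -0.005 -0.123]
[ 0.125 -0.105  0.204] dpos [ 0.013 -0.005 -0.178]
[ 0.127 -0.105  0.219] dpos [ 0.002 -0.005 -0.238]
[ 0.131 -0.105  0.234] dpos [-0.014 -0.006 -0.298]
[ 0.136 -0.105  0.248] dpos [-0.036 -0.006 -0.356]
[ 0.143 -0.105  0.262] dpos [-0.063 -0.006 -0.41 ]
[ 0.151 -0.105  0.275] dpos [-0.096 -0.006 -0.462]
[ 0.161 -0.105  0.286] dpos [-0.134 -0.006 -0.508]
[ 0.171 -0.105  0.297] dpos [-0.176 -0.006 -0.551]
[ 0.183 -0.105  0.306] dpos [-0.223 -0.006 -0.587]
[ 0.194 -0.105  0.315] dpos [-0.267 -0.006 -0.624]
```

16.5 N at about 1.12 rad means the collar is seated. Letting the lever up along the same arc.

Request:
carry_out([
  {"delta_pos": [0.016, 0, -0.035], "rot": [0, 0, 0], "hand": 1},
  {"delta_pos": [0.016, 0, -0.068], "rot": [0, 0, 0], "hand": 1},
  {"delta_pos": [0.017, 0, -0.123], "rot": [0, 0, 0], "hand": 1},
  {"delta_pos": [0.013, 0, -0.178], "rot": [0, 0, 0], "hand": 1},
  {"delta_pos": [0.002, 0, -0.238], "rot": [0, 0, 0], "hand": 1},
  {"delta_pos": [-0.014, 0, -0.298], "rot": [0, 0, 0], "hand": 1},
  {"delta_pos": [-0.036, 0, -0.356], "rot": [0, 0, 0], "hand": 1},
  {"delta_pos": [-0.063, 0, -0.41], "rot": [0, 0, 0], "hand": 1},
  {"delta_pos": [-0.096, 0, -0.462], "rot": [0, 0, 0], "hand": 1},
  {"delta_pos": [-0.134, 0, -0.508], "rot": [0, 0, 0], "hand": 1},
  {"delta_pos": [-0.176, 0, -0.551], "rot": [0, 0, 0], "hand": 1},
  {"delta_pos": [-0.2, 0, -0.57], "rot": [0, 0, 0], "hand": 1},
  {"delta_pos": [-0.223, 0, -0.59], "rot": [0, 0, 0], "hand": 1},
  {"delta_pos": [-0.26, 0, -0.64], "rot": [0, 0, 0], "hand": 1},
  {"delta_pos": [-0.26, 0, -0.8], "rot": [0, 0, 0], "hand": 1},
  {"delta_pos": [-0.26, 0, -0.98], "rot": [0, 0, 0], "hand": 1},
  {"delta_pos": [-0.26, 0, -1], "rot": [0, 0, 0], "hand": 1},
  {"delta_pos": [-0.26, 0, -1], "rot": [0, 0, 0], "hand": 1},
])

```text
time: 15.62
tool_pos: [0.6475, -0.1063, 0.4089]
tcp_rot: [0.161, 3.133, -0.004]
wrist_force: [-0.5, -0.1, 0.5]
width: -0.0
```

Run:
```python
from h import *
go((.19,-.25,.42))
crop("scene","pics/s9.png",200,150,150,200,3);crop("top","pics/t9.png",280,100,150,190,3)
```

```text
now [ 0.6475 -0.1063  0.4089] F [-0.5 -0.1  0.5] t 15.62 w -0.0
rot [-0.003  0.005 -0.001]
[ 0.19 -0.25  0.42] dpos [ 0.006 -0.588 -0.043]
```

View pics/s9.png

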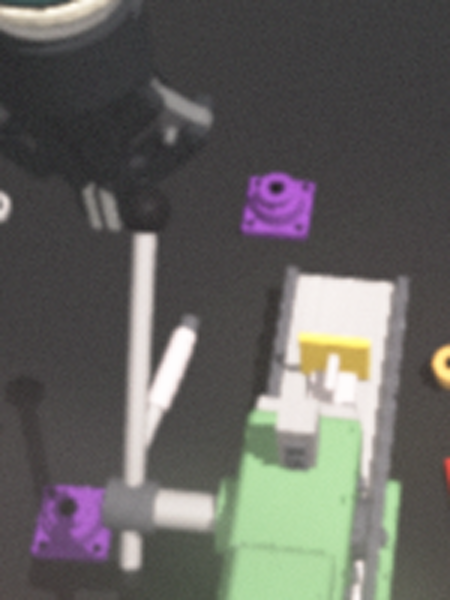

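View pics/t9.png

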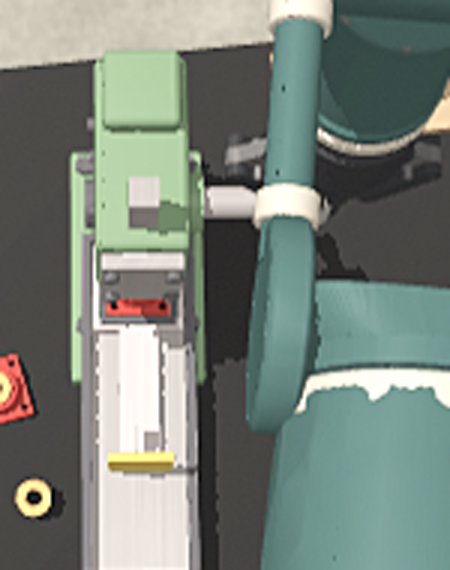

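Run:
```python
from h import *
print(bot.finish_job())
```

```text
the job is handed in; nothing more can be done
None
```

I pushed the slide home, pressed the bush with the lever, and let the lever back up. I handed the job in at about 15.6 s of the 64 s allowed.

- **Slide:** I pushed the yellow plate to a hard stop. It took about 15 N there and did not move for another 4 mm of command. The plate's top edge appeared within about 1 pixel (roughly 2 mm) of where full travel should put it. It was at the same place in the last picture.
- **Press:** I pushed the lever down to about 1.12 rad, estimated from the tool position. The force rose from about 6 N to 16.5 N, which matches a seated collar. I then guided the lever back up along the same arc.
- **Last picture:** The lever was back at its rest position and the ram was up. The nearby items I could see had not moved. The gripper was clear above the lever, with almost no force on the wrist.
- **Not checked:** The press head hides the bush, so I judged the seating from force and lever travel, not by eye. The last pictures were close-ups, so I did not look again at the tray, oil bottle, spanner or brush; the arm stayed well above them.

No check failed or disagreed.

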